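Stow a pocket slide rule under its drawer clip

ROBOT

A 6-joint arm with a two-finger parallel gripper is mounted at the origin on the work surface. World frame = base frame: x ahead of the robot, y to its left, z up, the work surface at z = 0. Lengths are in mm, angles in rad, forces in N, time in s.
With the tool pointing down it reaches from about 425 to 1125 mm from the base axis. Payload 14.9 kg.
Tool frame: the origin (TCP) lies at the very end of the fingers, on their centre line; the grasp point (between the pads) lies 19 mm behind it; y points along the fingers, z is the direction in which the jaws open and shut, and the axes are right-handed (so a half turn about y gives the same grasp; the last joint's range is limited). The gripper opens to 91 mm and grips with 3 to 60 N. Pads are 32 mm wide; open, the fingers measure 118 mm over their backs; the gripper's body (76 mm by 178 mm) begins 60 mm behind the grasp point.
Start: joints at [1.162, 0.379, 1.734, -0, 1.028, -0.033], TCP at [256.92, 651.16, 184.932] pointing down, gripper open.
Joint ranges: [-2.77, 2.77], [-0.74, 2.19], [0, 2.66], [-1.06, 4.2], [0.31, 2.87], [-3.08, 3.08]. Speed limits (rad/s): [1.89, 1.89, 2.39, 3.14, 3.14, 3.14].

INTERFACE

Orientations are given as a unit quaternion [x, y, z, w].
In Python, from cell import bot gives the robot as it stands.
- The arm moves only by the shell command python3 -m inch 'ROWS' [FORCE]. ROWS is text: rows parted by semicolons, each of 7 numbers parted by spaces: the opening, from 0 (shut) to 1 (fully open), then the shift along the tool's x, y, z in m, then the turn, a rotation vector about the tool's x, y, z in rad. A call has 1 to 20 rows; each row is the pose to reach, as a shift and turn from the pose commanded when the call began, along the tool's axes at that moment; what a row does not reach only later rows make up. A row lasts 1/12 s, in which the tool goes at most 41.7 mm and 7.16 degrees, less where a joint would pass 70% of its speed; a pose out of reach is approached as far as the arm can. A call with a gripper value outside its range is refused whole. The fingers move at their own pace and stop on an object; FORCE is the grip in N (left out, the last holds). Time passes only in rows, so rows that repeat a pose let the fingers close. It gives the time, the measured TCP pose, the force and the opening at its end, in the units of the state.
- bot.observe(): the state, without advancing time (a new reading comes with each control period).
- bot.get_image(name): name is "scene" or "top"; returns (picture, depth): 384x512x3 uint8, red, green, blue; 384x512 float32, mm along the optical axis (not along the pixel's ray), 0 where there is no reading.
- bot.camera_params(name): a dict with "K" (3x3 intrinsics, pixels), "T" (4x4, takes a point from camera to world coordinates). Camera axes: x right, y up, looking along -z (the intrinsics and any distortion apply to the point x, -y, -z); pixel columns grow to the right and rows downward; lengths in mm; the calibration is good to about 2 mm. A picture is of the moment at which its call begins. camera_params takes no time and is no camera call.
- bot.sign_off(): hands the job in, once; it reports no verdict.
The state is a dict: "time_s": time; "qpos": joint angles; "dq": joint speeds; "tau": joint torques, N m; "ee_pos": TCP position; "eef_rot": TCP orientation; "wrist_force": force on the tool from outside, world axes, zero at the start; "torque": the same for the moment, N m; "width": finger opening in mm.
Only numpy, scipy, OpenCV 4.12 (cv2) and the standard library are available. Lean on these libraries where they do the work, as an engineer would, in place of code of your own. Each camera call takes 0.05 s, during which the arm holds its last target. There are 200 camera calls.

TASK

One pocket slide rule lies loose in the middle bay of the drawer, in front of its spring clip. Hold the thumb lever of that clip down with one fingertip and, with the other, push the rule flat along the drawer floor beneath the raised jaw until it is square and fully home against the stops; then let the clip close on it and come away clear. Do not lift or pick up anything, and leave the two stowed rules with their clips, the loupe and the green case undisturbed.

Things in the scene. Friction and masses are not known exactly. Their poses are not given: they have to be found in the camera images.
- drawer: Oak drawer, fixed, 546 mm wide (y), walls 42 mm high, front panel 52. Origin: underside, mid width, below the stop faces; x front to back (the way rules go home), z up. Floor at z=10 mm. Inside: front panel x=-140, back wall x=+95. Three 170 mm wide bays, centres y=0, +178 (left), -178 (right), parted by dividers 8 mm thick, 16 mm above the floor.
- home (a point): Where the loose rule's underside centre lies when fully home, on the middle bay's floor, 14 mm in front of the stop faces (x=-14, z=10 mm in the drawer). Axes as the drawer's. The stops are two oak fillets, 8 mm above the floor, from 32 to 85 mm either side of the bay's centre, the clip between them.
- rule: Loose white-faced bamboo slide rule in the middle bay: slab 150 (its y) x 28 (its x) x 8 mm, about 50 g. Origin: underside centre; x across it, towards the clip. A clear cursor 22 mm long, 3 mm above the face, sits 54 mm towards +y. At first it lies flat, 20 to 50 mm short of the stops, askew by up to 0.1 rad, with about 10 mm of play at either end.
- clip_pin (a point): Middle of the middle clip's hinge pin: 12 mm behind the stop faces, 8.5 mm above the floor; the pin lies along the drawer's y. The thumb lever runs back from the pin: 50 mm wide, tapering to 34 at its end, 48 mm behind the pin. At rest it slopes up backwards by 0.52 rad to 29 mm above the floor. Curved up to 10 mm behind the pin, flat beyond.
- clip (a joint): Angle of the middle bay's steel lever clip, rad. 0: jaw down on the floor, barring the way; pressing the thumb lever down raises the jaw, 0.52 is fully pressed (stop). The rule passes beneath above 0.40; jaw resting on the rule: 0.33. Sprung shut: 0.075 N m at 0, 0.21 N m at 0.52 (7 N at mid lever).
- clip_thumb (a point): Centre of the top face of the middle clip's thumb lever, 30 mm behind the pin; moves with it. Fully pressed, the lever is level, its top 4 mm above the floor, flat from x=+22 to +60 mm in the drawer: a fingertip may press anywhere there and slide along it while holding it down (it slides best a little short of the stop, at 0.44 to 0.49 rad).
- clip_nose (a point): Centre line of the middle clip's jaw lip, at mid width: a straight 4 mm round bead, 50 mm wide along y, 22 mm in front of the pin. Moves with the clip. Its foremost face is about 12 mm in front of the stop faces at every opening; it overlaps a stowed rule by 10 mm.
- rule_left: Stowed slide rule like the loose one, in the left (+y) bay under its clip. Origin: centre of the underside. Leave alone.
- rule_right: Stowed slide rule in the right (-y) bay under its clip. Origin: centre of the underside. Leave alone.
- clip_left (a joint): Opening angle of the left bay's clip, rad, like the middle one; 0.33 as it rests on its rule. Leave alone.
- clip_right (a joint): Opening angle of the right bay's clip, rad; 0.33 as it rests on its rule. Leave alone.
- loupe: Chrome magnifier loupe standing upright on the drawer floor in the front part of one of the side bays, 34 mm across, 36 mm high, 70 g. Origin: centre of the underside. Leave alone.
- cursor_case: Green plastic cursor case lying in the front part of the other side bay, 36 x 60 x 17 mm, 40 g. Origin: centre of the underside. Leave alone.
Things that resemble listed ones, but are neither listed nor needed, are in the scene too. What is shaped like the rule but black or blue is not meant.

How it is judged:
By the outcome, as a careful person would: the job done as asked, in the order asked, and still so for the second after the job is handed in, with the robot touching nothing.
It also fails if it takes over 48 s, if anything falls off the work surface, if the arm or the gripper's body presses on something with over 40 N, if the wrist force passes 120 N, or if a joint passes its speed limit or range.

## Working session

There is one attempt and no reset: what is moved stays moved. The work goes in short steps, Python scripts to look and compute and a shell command to move; the robot and the scene stay as the last step left them, time stands still between calls to the robot, and variables do not carry over. Pictures are saved under pics/ and viewed, about 8 in all and at most 12, crops included, and the job is handed in when it is done.

```bash
ls; mkdir -p pics; python3 - <<'E'
from cell import bot
import cv2,numpy as np
s=bot.observe();print({k:np.round(v,3) for k,v in s.items()})
for n in("top","scene"):
    im,d=bot.get_image(n);cv2.imwrite(f"pics/{n}0.png",im[:,:,::-1]);np.save(f"pics/{n}0.npy",d)
    p=bot.camera_params(n);print(n,{k:np.round(v,3).tolist() for k,v in p.items()})
E
```

```text
pics
{'time_s': np.float64(0.0), 'qpos': array([ 1.162,  0.379,  1.735, -0.   ,  1.028, -0.033]), 'dq': array([-0.   , -0.002, -0.001,  0.   , -0.   , -0.001]), 'tau': array([ 3.0000e-03, -7.6373e+01, -4.3437e+01,  6.5000e-02,  4.2000e-02,
       -0.0000e+00]), 'ee_pos': array([256.729, 650.743, 184.273]), 'eef_rot': array([ 0.695, -0.132,  0.132, -0.694]), 'wrist_force': array([ 1.154, -0.659,  0.108]), 'torque': array([ 0.057, -0.021, -0.018]), 'width': np.float64(91.31)}
top {'K': [[444.692, 0.0, 251.661], [0.0, 444.692, 190.937], [0.0, 0.0, 1.0]], 'T': [[0.028, 0.997, -0.078, 471.753], [-0.999, 0.03, 0.023, 8.864], [0.026, 0.077, 0.997, 1296.45], [0.0, 0.0, 0.0, 1.0]]}
scene {'K': [[427.329, 0.0, 258.0], [0.0, 427.329, 186.84], [0.0, 0.0, 1.0]], 'T': [[0.265, -0.619, 0.739, 1370.263], [0.964, 0.156, -0.215, -250.349], [0.017, 0.77, 0.638, 738.53], [0.0, 0.0, 0.0, 1.0]]}
```

View pics/top0.png

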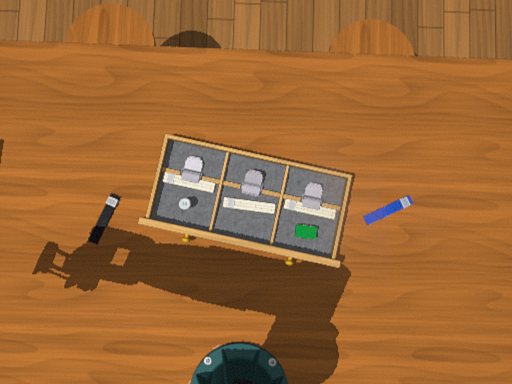

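View pics/scene0.png

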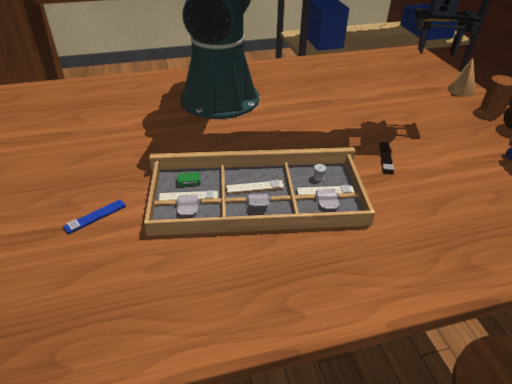

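The two views agree: the middle bay has the loose rule near top-view pixel (249,206) and its clip at (253,182). The loupe is in the left bay (185,203) and the case in the right (306,231). The drawer is yawed by about -0.2 rad.

```bash
cat > h.py <<'E'
import numpy as np,cv2
from cell import bot
from scipy.spatial.transform import Rotation as R
def cloud(n,d):
    p=bot.camera_params(n);K,T=np.array(p["K"]),np.array(p["T"])
    v,u=np.mgrid[:384,:512]
    P=np.stack([(u-K[0,2])/K[0,0]*d,-(v-K[1,2])/K[1,1]*d,-d,np.ones_like(d)],-1)
    return (P@T.T)[...,:3]
def proj(n,P):
    p=bot.camera_params(n);K,T=np.array(p["K"]),np.linalg.inv(np.array(p["T"]))
    q=np.asarray(P)@T[:3,:3].T+T[:3,3]; q=q*[1,-1,-1]; q=q@K.T; return q[:,:2]/q[:,2:]
def todrawer(P,x,y,a):
    c,s=np.cos(a),np.sin(a); P=np.asarray(P,float)
    dx,dy=P[...,0]-x,P[...,1]-y
    return np.stack([c*dx+s*dy,-s*dx+c*dy,P[...,2]],-1)
def toworld(P,x,y,a):
    c,s=np.cos(a),np.sin(a);P=np.asarray(P,float)
    return np.stack([x+c*P[...,0]-s*P[...,1],y+s*P[...,0]+c*P[...,1],P[...,2]],-1)
E
python3 - <<'E'
from h import *
for n in("top","scene"):
    d=np.load(f"pics/{n}0.npy");P=cloud(n,d);im=cv2.imread(f"pics/{n}0.png")
    x0,y0,x1,y1=(130,120,365,275) if n=="top" else (135,140,380,240)
    Q=P[y0:y1,x0:x1];z=Q[...,2];print(n,"table z",np.median(P[280:330,100:200,2]) if n=="scene" else np.median(P[80:110,50:400,2]))
    m=(z>34)&(z<60)&(Q[...,0]<800); n_,l,st,c=cv2.connectedComponentsWithStats(m.astype(np.uint8))
    k=1+np.argmax(st[1:,4]);q=Q[l==k];print(len(q),"z pct",np.percentile(q[:,2],[5,50,95]).round(1))
    r=cv2.minAreaRect(q[:,:2].astype(np.float32));print("rect",r,cv2.boxPoints(r).round(1).tolist())
    # loose rule: white
    hsv=cv2.cvtColor(im,cv2.COLOR_BGR2HSV)[y0:y1,x0:x1]
    w=(hsv[...,1]<75)&(hsv[...,2]>175)&(z>8)&(z<35)
    n_,l,st,c=cv2.connectedComponentsWithStats(w.astype(np.uint8))
    for k in range(1,n_):
        if st[k,4]>60:
            q=Q[l==k];r=cv2.minAreaRect(q[:,:2].astype(np.float32));print("white",st[k],np.round(r[0],1),np.round(r[1],1),round(r[2],1),"z",np.median(q[:,2]).round(1))
    s=cv2.resize(im[y0:y1,x0:x1],None,fx=3,fy=3,interpolation=cv2.INTER_CUBIC);cv2.imwrite(f"pics/{n}0c.png",s)
E
```

```text
top table z -1.059587459567524
2872 z pct [36.9 46.4 53.7]
rect ((547.1954956054688, -11.763641357421875), (576.3375854492188, 265.5997619628906), 79.26408386230469) [[363.0, -270.20001220703125], [624.0, -319.6000061035156], [731.4000244140625, 246.60000610351562], [470.3999938964844, 296.1000061035156]]
white [ 54  36  18  16 208] [646.9 149.9] [48.7 38. ] 79.5 z 18.3
white [115  51  17  14 153] [611.  -24.8] [48.1 29.2] 76.4 z 25.6
white [ 33  52  52  21 569] [598.8 159.8] [147.3  42.5] 79.3 z 18.6
white [175  63  17  15 185] [ 580.5 -200.1] [47.  34.9] 79.3 z 17.6
white [112  64  18  12 133] [575.5 -16.6] [50.4 24.3] 79.3 z 21.8
white [ 93  77  52  17 506] [530.6 -13.5] [148.7  29. ] 84.1 z 17.0
white [154  79  52  20 572] [ 530.7 -190.8] [148.9  39.4] 79.8 z 18.0
scene table z 0.38223930391865224
3611 z pct [35.3 42.6 53.3]
rect ((536.8834228515625, -12.21881103515625), (575.149658203125, 289.9075012207031), 79.81340026855469) [[343.3999938964844, -269.6000061035156], [628.7000122070312, -320.8999938964844], [730.4000244140625, 245.1999969482422], [445.1000061035156, 296.5]]
white [ 92  40  57  12 355] [528.9 -13.4] [153.9  32.3] 85.8 z 18.8
white [162  45  57  11 401] [598.5 157.8] [147.6  47.2] 78.3 z 19.6
white [ 24  51  59   9 381] [ 528.8 -192.4] [149.   39.2] 80.0 z 19.3
```

View pics/top0c.png

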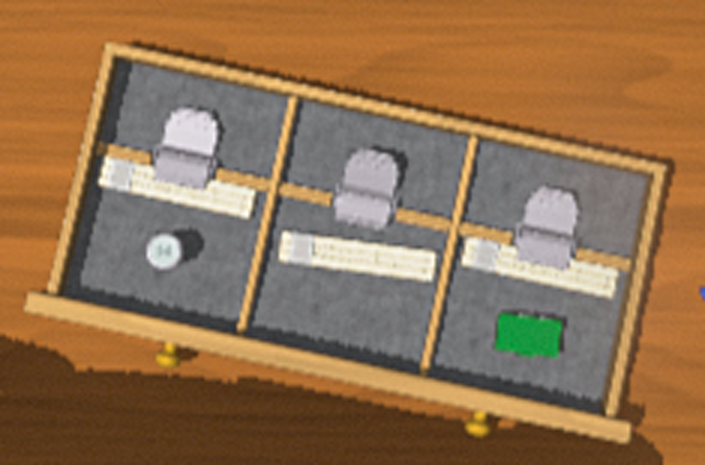

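```bash
cat > fit.py <<'E'
from h import *
from scipy.optimize import differential_evolution,minimize
def model(q):
    x,y=q[:,0],q[:,1];z=np.full(len(q),10.);ay=abs(y)
    b=abs(ay-178*(ay>89)); 
    st=(b>32)&(b<85)&(x>0)&(x<8);z[st]=18
    z[abs(ay-89)<4]=26
    z[(ay>263)|(x>95)]=42
    z[x<-140]=52
    return z
def valid(q): # band inside and walls, skip clip/rule/object areas
    x,y=q[:,0],q[:,1];ay=abs(y);b=abs(ay-178*(ay>89))
    return (x>-146)&(x<101)&(ay<271)&~((b<80)&(x<-1))&~((b<31)&(x<70))
def fit(n,d):
    P=cloud(n,d).reshape(-1,3);P=P[(P[:,2]>-5)&(P[:,2]<70)&(abs(P[:,0]-560)<300)&(abs(P[:,1])<400)]
    def f(p):
        q=todrawer(P,*p[:3]);v=valid(q)
        return np.clip(abs(q[v,2]-p[3]-model(q[v])),0,8).mean()
    return differential_evolution(f,[(545,610),(-50,10),(-.23,-.15),(-3,3)],seed=1,maxiter=80,tol=1e-6)
E
python3 - <<'E'
from fit import *
for n in("top","scene"):
    r=fit(n,np.load(f"pics/{n}0.npy"));print(n,r.x.round(4),r.fun)
    p=r.x[:3]
    wp=dict(top=[(598.8,159.8),(530.6,-13.5),(530.7,-190.8)],scene=[(598.5,157.8),(528.9,-13.4),(528.8,-192.4)])[n]
    for w in wp: print(todrawer([*w,0],*p).round(1))
E
```

```text
top [ 5.745025e+02 -1.748380e+01 -1.886000e-01 -1.093200e+00] 2.786389018386554
[ -9.4 178.7   0. ]
[-43.9  -4.3   0. ]
[ -10.5 -178.5    0. ]
scene [ 5.70135e+02 -1.99124e+01 -1.89900e-01  4.90300e-01] 2.499223019428916
[ -5.7 179.9   0. ]
[-41.7  -1.4   0. ]
[  -8.  -177.2    0. ]
```

```bash
python3 - <<'E'
from h import *
for n,p in(("top",(574.5,-17.5,-.1886)),("scene",(570.1,-19.9,-.1899))):
    d=np.load(f"pics/{n}0.npy");P=cloud(n,d);im=cv2.imread(f"pics/{n}0.png")
    hsv=cv2.cvtColor(im,cv2.COLOR_BGR2HSV);q=todrawer(P,*p)
    w=(hsv[...,1]<90)&(hsv[...,2]>150)&(q[...,0]<-2)&(q[...,0]>-90)&(q[...,2]<26)
    for yc in(178,0,-178):
        m=w&(abs(q[...,1]-yc)<83);a=q[m];out=[]
        yb=a[:,1]-yc
        for c in(-60,-40,-20,0,20,40,60):
            s=a[abs(yb-c)<8];out.append((round(np.sort(s[:,0])[:3].mean(),1),round(np.sort(s[:,0])[-3:].mean(),1)))
        print(n,yc,"front/back",out,"ends",np.percentile(yb,[.5,99.5]).round(1))
s=bot.observe();Rt=R.from_quat(s["eef_rot"]).as_matrix();print(Rt.round(3))
E
```

```text
top 178 front/back [(np.float64(-30.4), np.float64(-3.0)), (np.float64(-30.9), np.float64(-3.0)), (np.float64(-30.7), np.float64(-3.5)), (np.float64(-30.4), np.float64(-3.5)), (np.float64(-50.8), np.float64(-3.0)), (np.float64(-30.2), np.float64(-2.5)), (np.float64(-30.7), np.float64(-3.0))] ends [-72.4  73.9]
top 0 front/back [(np.float64(-53.3), np.float64(-25.0)), (np.float64(-54.9), np.float64(-18.2)), (np.float64(-56.6), np.float64(-3.2)), (np.float64(-58.6), np.float64(-2.4)), (np.float64(-60.2), np.float64(-2.9)), (np.float64(-61.7), np.float64(-33.8)), (np.float64(-63.9), np.float64(-23.7))] ends [-78.7  69.9]
top -178 front/back [(np.float64(-29.9), np.float64(-2.5)), (np.float64(-30.1), np.float64(-3.1)), (np.float64(-30.2), np.float64(-3.8)), (np.float64(-29.9), np.float64(-3.9)), (np.float64(-30.4), np.float64(-3.1)), (np.float64(-30.4), np.float64(-2.9)), (np.float64(-29.5), np.float64(-2.3))] ends [-74.9  74. ]
scene 178 front/back [(np.float64(-29.6), np.float64(-2.4)), (np.float64(-27.0), np.float64(-2.8)), (np.float64(-27.4), np.float64(-6.3)), (np.float64(-35.8), np
[... 160 characters left out ...]
 front/back [(np.float64(-50.3), np.float64(-21.6)), (np.float64(-55.3), np.float64(-23.4)), (np.float64(-53.8), np.float64(-17.4)), (np.float64(-59.5), np.float64(-11.5)), (np.float64(-60.3), np.float64(-29.7)), (np.float64(-59.4), np.float64(-30.8)), (np.float64(-60.4), np.float64(-32.8))] ends [-76.9  73.1]
scene -178 front/back [(np.float64(-30.2), np.float64(-3.2)), (np.float64(-28.1), np.float64(-2.8)), (np.float64(-26.0), np.float64(-3.8)), (np.float64(-25.4), np.float64(-11.1)), (np.float64(-35.8), np.float64(-3.6)), (np.float64(-26.7), np.float64(-2.8)), (np.float64(-31.1), np.float64(-2.9))] ends [-72.9  75. ]
[[ 0.93  -0.     0.367]
 [-0.367 -0.001  0.93 ]
 [-0.    -1.    -0.001]]
```

```bash
cat > go.py <<'E'
from h import *
import sys
# usage: go.py drawer_x drawer_y z : shift from present measured pose in tool axes, and turn about tool y
D=(572.4,-18.6,-.189)
def rel(x,y,z):
    s=bot.observe();Rt=R.from_quat(s["eef_rot"]).as_matrix();t=toworld([x,y,z],*D)
    c,sn=np.cos(D[2]),np.sin(D[2]);G=np.c_[[-sn*-1,-c,0],[0,0,-1],[c,sn,0]]
    G[:,0]=np.cross(G[:,1],G[:,2])
    print("t",round(s["time_s"],2),"world target",t.round(1),"shift",((t-s["ee_pos"])@Rt/1000).round(4),"turn",R.from_matrix(Rt.T@G).as_rotvec().round(4))
    print("now in drawer",todrawer(s["ee_pos"],*D).round(1),"F",s["wrist_force"].round(1),"w",round(s["width"],1),"q",s["qpos"].round(2))
if __name__=="__main__": rel(*map(float,sys.argv[1:4]))
E
python3 go.py -17.5 0 90
```

```text
t 0.1 world target [555.2 -15.3  90. ] shift [ 0.5221  0.0948 -0.51  ] turn [9.000e-04 1.384e+00 6.000e-04]
now in drawer [-435.8  598.2  184.3] F [-0.4 -0.3  0.2] w 91.2 q [ 1.16  0.38  1.73  0.    1.03 -0.03]
```

```bash
python3 -m inch '1 .03 0 -.03 0 .08 0;1 .06 0 -.058 0 .16 0;1 .09 0 -.087 0 .24 0;1 .12 0 -.116 0 .32 0;1 .15 0 -.145 0 .4 0;1 .18 0 -.175 0 .48 0;1 .21 0 -.205 0 .56 0;1 .24 0 -.235 0 .64 0;1 .27 0 -.263 0 .72 0;1 .3 0 -.293 0 .8 0;1 .33 .01 -.322 0 .88 0;1 .36 .02 -.351 0 .96 0;1 .39 .03 -.381 0 1.04 0;1 .42 .04 -.41 0 1.12 0;1 .45 .05 -.44 0 1.2 0;1 .48 .065 -.469 0 1.28 0;1 .505 .08 -.494 0 1.34 0;1 .522 .095 -.51 0 1.384 0;1 .522 .095 -.51 0 1.384 0;1 .522 .095 -.51 0 1.384 0' 30
python3 go.py -17.5 0 50; python3 - <<'E'
from h import *
ims=[]
im,d=bot.get_image("scene");cv2.imwrite("pics/s1.png",cv2.resize(im[120:245,135:385,::-1],None,fx=3,fy=3,interpolation=cv2.INTER_CUBIC))
E
```

```text
time_s: 1.77
ee_pos: [554.8, -16.0, 88.7]
eef_rot: [-0.451, 0.546, -0.545, 0.449]
wrist_force: [-0.0, 0.8, 0.9]
width: 91.3
t 1.77 world target [555.2 -15.3  50. ] shift [-0.0008  0.0387  0.0004] turn [ 0.0023 -0.0023  0.0003]
now in drawer [-17.8  -0.8  88.7] F [-0.   0.8  0.9] w 91.3 q [-0.07  0.29  2.07  0.    0.78  0.12]
```

View pics/s1.png

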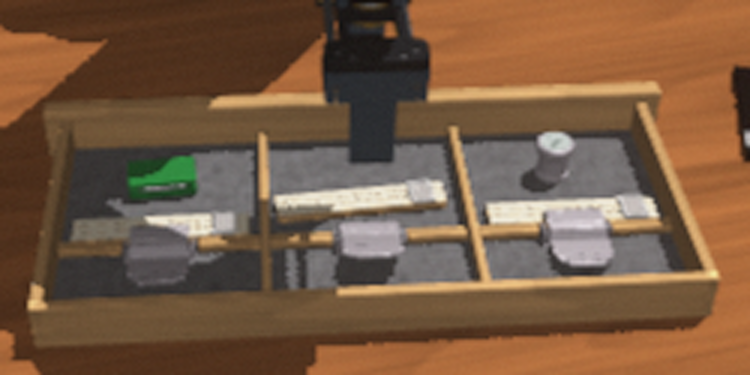

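The picture shows the rear finger at (372,130), in line with the middle clip at (370,240). I'll check its measured position through the camera against the robot's own pose.

```bash
python3 - <<'E'
from h import *
D=(572.4,-18.6,-.189)
for n in("scene","top"):
    im,d=bot.get_image(n);q=todrawer(cloud(n,d),*D)
    m=(abs(q[...,0]-20)<80)&(abs(q[...,1])<60)&(q[...,2]>(75 if n=="scene" else 80))&(q[...,2]<(130 if n=="scene" else 800))
    a=q[m];print(n,len(a))
    if len(a):print("xyz pct 1,10,50,90,99\n",np.percentile(a,[1,10,50,90,99],axis=0).round(1))
    if n=="scene":
        for z0 in range(75,140,6):
            b=a[abs(a[:,2]-z0)<3]
            if len(b):print(z0,len(b),b[:,0].min().round(1),np.median(b[:,0]).round(1),b[:,0].max().round(1),b[:,1].min().round(1),b[:,1].max().round(1))
E
```

```text
scene 45
xyz pct 1,10,50,90,99
 [[ 31.4 -20.8 117.9]
 [ 32.9 -18.3 119.8]
 [ 35.6  -3.8 125.1]
 [ 37.6   9.9 128.6]
 [ 38.3  12.6 129.6]]
117 8 30.9 32.8 34.1 -18.1 12.8
123 18 33.6 35.4 36.8 -20.6 12.4
129 19 32.8 37.0 38.4 -20.9 12.0
top 2763
xyz pct 1,10,50,90,99
 [[-59.2 -58.4 236. ]
 [-51.1 -47.1 241. ]
 [-13.4  -2.1 426.9]
 [ 52.   44.7 482.2]
 [ 71.1  57.7 513.1]]
```

```bash
sed -i 's/^D=.*/D=(573.5,-17.4,-.189)/' go.py; python3 go.py -18 0 45
```

```text
t 1.92 world target [555.8 -14.   45. ] shift [-0.0001  0.0453  0.0007] turn [-0.0002  0.0013 -0.0001]
now in drawer [-18.7  -0.1  90.3] F [-0.2  0.8 -0.3] w 91.1 q [-0.07  0.29  2.07  0.    0.78  0.12]
```

```bash
python3 -m inch '1 0 .015 0 0 0 0;1 0 .03 .001 0 0 0;1 0 .045 .001 0 0 0;1 0 .055 .001 0 0 0;1 0 .055 .001 0 0 0;1 0 .055 .001 0 0 0' && python3 go.py -18 0 15
```

```text
time_s: 2.42
ee_pos: [556.2, -14.4, 35.2]
eef_rot: [-0.451, 0.545, -0.545, 0.451]
wrist_force: [-0.8, -0.9, 0.1]
width: 91.1
t 2.42 world target [555.8 -14.   15. ] shift [-0.0003  0.0202 -0.0004] turn [0.0003 0.0011 0.    ]
now in drawer [-17.6  -0.3  35.2] F [-0.8 -0.9  0.1] w 91.1 q [-0.07  0.39  2.07  0.    0.68  0.12]
```

```bash
python3 -m inch '1 0 .003 0 0 0 0;1 0 .006 0 0 0 0;1 0 .009 0 0 0 0;1 0 .012 0 0 0 0;1 0 .014 0 0 0 0;1 0 .016 0 0 0 0;1 0 .018 0 0 0 0;1 0 .019 0 0 0 0;1 0 .019 0 0 0 0;1 0 .019 0 0 0 0' && python3 go.py -18 0 15.2
python3 - <<'E'
from h import *
im,d=bot.get_image("scene");cv2.imwrite("pics/s2.png",cv2.resize(im[150:225,200:320,::-1],None,fx=6,fy=6,interpolation=cv2.INTER_CUBIC))
E
```

```text
time_s: 3.25
ee_pos: [556.3, -15.0, 15.9]
eef_rot: [-0.451, 0.545, -0.545, 0.451]
wrist_force: [0.4, 0.6, 0.2]
width: 91.2
t 3.25 world target [555.8 -14.   15.2] shift [-0.0009  0.0007 -0.0007] turn [ 0.0001 -0.      0.    ]
now in drawer [-17.3  -0.9  15.9] F [0.4 0.6 0.2] w 91.2 q [-0.07  0.42  2.07  0.    0.65  0.12]
```

View pics/s2.png

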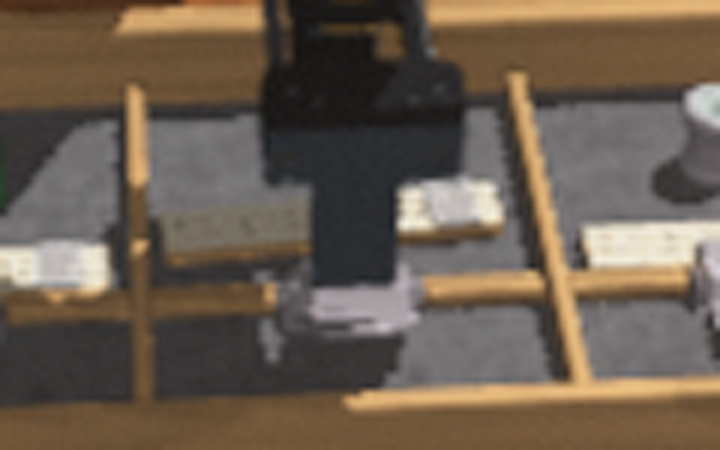

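The rear finger at (352,285) stands over the lever, but the wrist shows almost no force. I'll measure the lever's height from depth.

```bash
cat > lev.py <<'E'
from h import *
from go import D
def lever():
  for n,b in(("scene",(-3.4,-2.6)),("top",(0,0))):
    im,d=bot.get_image(n);q=todrawer(cloud(n,d),*D)
    for yc in(0,178):
        o=[]
        for x0 in range(-14,70,6):
            m=(abs(q[...,0]-b[0]*(1)-x0)<3)&(abs(q[...,1]-b[1]-yc)<13)&(q[...,2]<60)&(d>0);o.append((x0,round(float(np.median(q[m][:,2])),1) if m.sum() else None,int(m.sum())))
        print(n,yc,o)
  print("F",bot.observe()["wrist_force"].round(1),"tau",bot.observe()["tau"].round(2))
if __name__=="__main__":lever()
E
python3 lev.py
```

```text
scene 0 [(-14, None, 0), (-8, None, 0), (-2, None, 0), (4, None, 0), (10, None, 0), (16, 23.7, 16), (22, 21.8, 26), (28, 9.5, 8), (34, 11.5, 25), (40, 50.2, 57), (46, 10.5, 23), (52, 10.6, 20), (58, 12.6, 34), (64, 11.4, 7)]
scene 178 [(-14, 22.1, 3), (-8, 24.7, 8), (-2, 26.5, 9), (4, 26.9, 19), (10, 26.0, 18), (16, 23.7, 26), (22, 18.6, 28), (28, 16.9, 10), (34, 18.8, 17), (40, 19.6, 9), (46, 21.8, 15), (52, 12.3, 27), (58, 10.9, 41), (64, 10.6, 24)]
top 0 [(-14, None, 0), (-8, None, 0), (-2, None, 0), (4, None, 0), (10, None, 0), (16, None, 0), (22, None, 0), (28, None, 0), (34, None, 0), (40, None, 0), (46, None, 0), (52, None, 0), (58, None, 0), (64, None, 0)]
top 178 [(-14, 17.6, 20), (-8, 22.7, 21), (-2, 27.1, 19), (4, 24.7, 19), (10, 25.3, 19), (16, 22.3, 19), (22, 15.1, 16), (28, 16.2, 22), (34, 17.4, 17), (40, 18.0, 20), (46, 20.1, 17), (52, 20.1, 20), (58, 21.2, 21), (64, 10.6, 12)]
F [0.  0.3 0.2] tau [-1.000e-02 -6.524e+01 -2.897e+01  5.000e-02  3.000e-02  0.000e+00]
```

```bash
python3 -m inch '1 0 .0007 0 0 0 0;1 0 .001 0 0 0 0;1 0 .001 0 0 0 0' ; python3 lev.py | tail -1; python3 - <<'E'
from h import *
im,d=bot.get_image("scene");q=cloud("scene",d)
print("pts along finger col"); u=200+352//6
for v in range(190,212): 
    print(v,[q[v,c].round(0).astype(int).tolist() if d[v,c]>0 else None for c in(u-6,u,u+6)], im[v,u].tolist())
E
```

```text
time_s: 3.65
ee_pos: [556.3, -15.0, 14.9]
eef_rot: [-0.451, 0.545, -0.545, 0.451]
wrist_force: [0.2, 0.9, 0.2]
width: 91.4
F [-0.7 -0.4 -0.2] tau [-0.000e+00 -6.539e+01 -2.889e+01  5.000e-02  2.000e-02  0.000e+00]
pts along finger col
190 [[608, -44, 74], [611, -30, 73], [611, -15, 70]] [43, 44, 48]
191 [[608, -44, 71], [609, -29, 68], [614, -16, 69]] [40, 42, 46]
192 [[608, -44, 67], [611, -30, 66], [614, -15, 66]] [42, 44, 48]
193 [[607, -44, 63], [608, -29, 61], [612, -15, 61]] [42, 44, 49]
194 [[606, -43, 59], [607, -28, 57], [614, -15, 60]] [41, 44, 49]
195 [[605, -43, 55], [607, -28, 53], [611, -14, 54]] [42, 45, 50]
196 [[606, -43, 52], [606, -28, 49], [612, -14, 51]] [41, 44, 48]
197 [[604, -43, 47], [606, -28, 46], [611, -14, 47]] [39, 41, 43]
198 [[584, -37, 26], [586, -22, 25], [588, -7, 23]] [137, 129, 133]
199 [[587, -38, 25], [587, -22, 22], [595, -9, 25]] [164, 157, 159]
200 [[586, -38, 21], [589, -23, 20], [595, -9, 22]] [167, 159, 163]
201 [[590, -39, 22], [593, -24, 21], None] [168, 160, 165]
202 [[599, -41, 26], [601, -26, 25], [606, -12, 26]] [172, 164, 169]
203 [[608, -44, 31], [612, -29, 32], [618, -16, 34]] [115, 108, 112]
204 [[615, -45, 34], [622, -32, 38], [625, -18, 37]] [105, 99, 102]
205 [[592, -39, 10], [626, -33, 38], [631, -19, 39]] [110, 103, 107]
206 [[597, -41, 11], [601, -26, 11], [604, -11, 10]] [75, 71, 72]
207 [[599, -41, 9], [605, -27, 12], [609, -13, 12]] [57, 54, 52]
208 [[603, -42, 10], [608, -28, 11], [609, -12, 8]] [57, 54, 53]
209 [[607, -43, 10], [610, -28, 9], [616, -14, 12]] [58, 54, 54]
210 [[609, -44, 8], [615, -30, 11], [619, -15, 11]] [59, 55, 54]
211 [[613, -45, 9], [620, -31, 12], [623, -16, 11]] [58, 54, 53]
```

The lever is still at rest: its end reads z≈38 at world x≈628, and the rear finger visibly ends at z≈46. So at this opening the real fingertip sits about 30 mm above the reported TCP. I'll check how this depends on opening before going lower.

```bash
cat > tip.py <<'E'
from h import *
from go import D
im,d=bot.get_image("scene");q=cloud("scene",d);q=todrawer(q,*D)+[3.4,2.6,0]
s=bot.observe()
g=im.astype(int).sum(-1)<190
m=g&(d>0)&(abs(q[...,1])<14)&(q[...,0]>12)&(q[...,0]<60)&(q[...,2]>17)&(q[...,2]<100)
o=[]
for c in np.unique(np.where(m)[1]):
    r=np.where(m[:,c])[0].max();o.append(q[r,c])
o=np.array(o);print("tip edge (drawer x,y,z) med",np.median(o,0).round(1) if len(o) else None,len(o),"TCP z",s["ee_pos"][2].round(1),"w",s["width"].round(1),"F",s["wrist_force"].round(1),"t",s["time_s"])
E
python3 tip.py; python3 -m inch '.8 0 0 0 0 0 0;.8 0 0 0 0 0 0;.8 0 0 0 0 0 0;.8 0 0 0 0 0 0;.8 0 0 0 0 0 0' 30; python3 tip.py
```

```text
time_s: 4.27
ee_pos: [556.3, -15.0, 14.9]
eef_rot: [-0.451, 0.545, -0.545, 0.451]
wrist_force: [-0.2, 0.1, -1.4]
width: 73.1Traceback (most recent call last):
  File "tip.py", line 10, in <module>
    o=np.array(o);print("tip edge (drawer x,y,z) med",np.median(o,0).round(1) if len(o) else None,len(o),"TCP z",s["ee_pos"][2].round(1),"w",s["width"].round(1),"F",s["wrist_force"].round(1),"t",s["time_s"])
                                                                                                                                             ^^^^^^^^^^^^^^^^
AttributeError: 'float' object has no attribute 'round'
Traceback (most recent call last):
  File "tip.py", line 10, in <module>
    o=np.array(o);print("tip edge (drawer x,y,z) med",np.median(o,0).round(1) if len(o) else None,len(o),"TCP z",s["ee_pos"][2].round(1),"w",s["width"].round(1),"F",s["wrist_force"].round(1),"t",s["time_s"])
                                                                                                                                             ^^^^^^^^^^^^^^^^
AttributeError: 'float' object has no attribute 'round'
```

```bash
sed -i 's/s\["width"\].round(1)/s["width"]/' tip.py; python3 tip.py; python3 - <<'E'
from h import *
im,d=bot.get_image("scene");cv2.imwrite("pics/s3.png",cv2.resize(im[120:225,200:320,::-1],None,fx=5,fy=5,interpolation=cv2.INTER_CUBIC))
E
```

```text
tip edge (drawer x,y,z) med [30.6  0.1 49.3] 12 TCP z 14.9 w 72.93318545009774 F [ 0.8  0.5 -0.2] t 4.3667
```

View pics/s3.png

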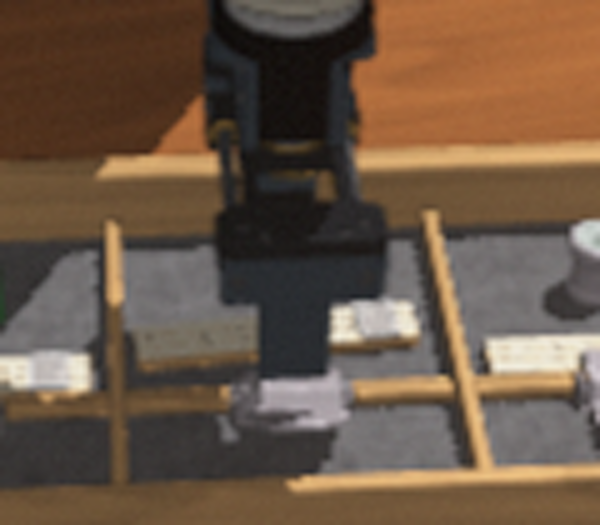

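The finger at (295,370) stops above the lever at (300,400), which is still at rest. The gap doesn't change with opening, and there is no contact force. I'll reopen and go down in small force-checked steps.

```bash
python3 -m inch '1 0 0 0 0 0 0;1 0 0 0 0 0 0;1 0 .001 0 0 0 0;1 0 .003 0 0 0 0;1 0 .005 0 0 0 0;1 0 .006 0 0 0 0;1 0 .006 0 0 0 0'; python3 tip.py;  python3 -m inch '1 0 .002 0 0 0 0;1 0 .004 0 0 0 0;1 0 .004 0 0 0 0;1 0 .004 0 0 0 0'; python3 tip.py
```

```text
time_s: 5.0
ee_pos: [556.0, -15.0, 8.6]
eef_rot: [-0.451, 0.545, -0.545, 0.45]
wrist_force: [0.2, -0.2, -0.6]
width: 91.4
tip edge (drawer x,y,z) med [38.5  0.9 40.2] 13 TCP z 8.7 w 91.38226850448292 F [-0.3 -0.4  0.7] t 5.05
time_s: 5.38
ee_pos: [556.2, -15.0, 4.8]
eef_rot: [-0.451, 0.545, -0.545, 0.451]
wrist_force: [0.3, 0.5, 0.2]
width: 91.1
tip edge (drawer x,y,z) med [37.6  2.2 36.3] 12 TCP z 4.9 w 91.14487190415998 F [-0.9 -0.4 -0.2] t 5.4333
```

The reported TCP is now below the drawer floor with no contact, which confirms a ~31 mm offset. Continuing by feel.

```bash
python3 -m inch '1 0 .002 0 0 0 0;1 0 .004 0 0 0 0;1 0 .006 0 0 0 0;1 0 .006 0 0 0 0;1 0 .006 0 0 0 0'; python3 tip.py;  python3 -m inch '1 0 .002 0 0 0 0;1 0 .004 0 0 0 0;1 0 .005 0 0 0 0;1 0 .005 0 0 0 0'; python3 tip.py; python3 -m inch '1 0 .002 0 0 0 0;1 0 .004 0 0 0 0;1 0 .004 0 0 0 0;1 0 .004 0 0 0 0'; python3 tip.py
```

```text
time_s: 5.85
ee_pos: [556.2, -15.0, -1.2]
eef_rot: [-0.451, 0.545, -0.545, 0.451]
wrist_force: [-0.4, -0.0, 1.0]
width: 91.3
tip edge (drawer x,y,z) med [41.4  0.4 30.2] 13 TCP z -1.1 w 91.21975577671537 F [-0.1 -0.   0.8] t 5.9
time_s: 6.23
ee_pos: [556.8, -15.0, -6.0]
eef_rot: [0.45, -0.545, 0.545, -0.451]
wrist_force: [0.5, 0.6, 4.5]
width: 91.4
tip edge (drawer x,y,z) med [38.1  0.  23.7] 12 TCP z -5.9 w 91.21163073591032 F [ 0.7 -0.3  4.7] t 6.2833
time_s: 6.62
ee_pos: [557.0, -15.1, -9.7]
eef_rot: [0.45, -0.545, 0.545, -0.451]
wrist_force: [1.8, -1.1, 6.3]
width: 91.1
tip edge (drawer x,y,z) med [39.  -0.2 21.1] 12 TCP z -9.7 w 91.10507452818342 F [1.6 0.3 5.2] t 6.6667
```

```bash
python3 -m inch '1 0 .002 0 0 0 0;1 0 .004 0 0 0 0;1 0 .005 0 0 0 0;1 0 .005 0 0 0 0'; python3 tip.py; python3 -m inch '1 0 .001 0 0 0 0;1 0 .001 0 0 0 0;1 0 .001 0 0 0 0'; python3 go.py -18 0 -16;python3 lev.py | head -1; python3 - <<'E'
from h import *
im,d=bot.get_image("scene");cv2.imwrite("pics/s4.png",cv2.resize(im[150:225,200:320,::-1],None,fx=6,fy=6,interpolation=cv2.INTER_CUBIC))
E
```

```text
time_s: 7.0
ee_pos: [556.7, -15.0, -14.8]
eef_rot: [0.45, -0.545, 0.545, -0.451]
wrist_force: [-0.1, -0.5, 9.1]
width: 91.1
tip edge (drawer x,y,z) med [40.  -0.3 19.8] 12 TCP z -14.7 w 91.69739762760292 F [0.  0.5 9.7] t 7.05
time_s: 7.3
ee_pos: [556.8, -15.0, -15.1]
eef_rot: [0.45, -0.545, 0.545, -0.451]
wrist_force: [-6.6, 1.1, 22.1]
width: 91.3
t 7.3 world target [555.8 -14.  -16. ] shift [-0.0008  0.0009 -0.0012] turn [-0.0009  0.0001 -0.0001]
now in drawer [-16.8  -0.8 -15.1] F [-6.6  1.1 22.1] w 91.3 q [-0.07  0.48  2.07 -0.    0.59  0.12]
scene 0 [(-14, None, 0), (-8, None, 0), (-2, None, 0), (4, None, 0), (10, None, 0), (16, None, 0), (22, None, 0), (28, None, 0), (34, 12.2, 1), (40, 30.4, 96), (46, 44.3, 67), (52, 14.7, 15), (58, 13.7, 25), (64, 15.1, 11)]
```

View pics/s4.png

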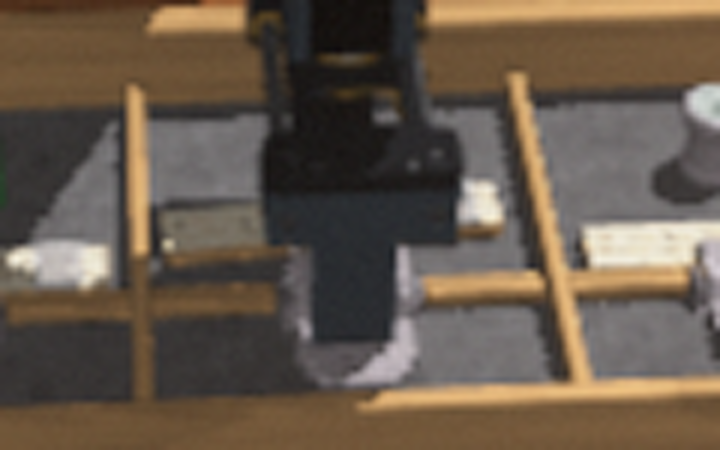

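The lever is now flat under the finger at (352,340) and on its stop, with 22 N at TCP z=-15.1. I'll ease up 2 mm to hold about 0.47 rad, then start pushing.

```bash
python3 -m inch '1 0 -.001 0 0 0 0;1 0 -.002 0 0 0 0;1 0 -.002 0 0 0 0;1 0 -.002 .002 0 0 0;1 0 -.002 .004 0 0 0;1 0 -.002 .006 0 0 0;1 0 -.002 .008 0 0 0;1 0 -.002 .01 0 0 0;1 0 -.002 .01 0 0 0' 30; python3 go.py 9 0 -14; python3 tip.py
```

```text
time_s: 8.2
ee_pos: [565.3, -16.8, -14.3]
eef_rot: [-0.451, 0.545, -0.544, 0.45]
wrist_force: [-2.7, 1.1, 6.3]
width: 90.9
t 8.2 world target [582.3 -19.1 -14. ] shift [-0.0009 -0.0003  0.0172] turn [0.002  0.     0.0002]
now in drawer [ -8.2  -0.9 -14.3] F [-2.7  1.1  6.3] w 90.9 q [-0.07  0.49  2.05  0.    0.6   0.12]
tip edge (drawer x,y,z) med [48.6  1.7 19.4] 12 TCP z -14.2 w 91.18884158675007 F [-3.2  0.7  6.7] t 8.25
```

```bash
python3 -m inch '.97 0 0 .001 0 0 0;.94 0 0 .002 0 0 0;.91 0 0 .003 0 0 0;.88 0 0 .004 0 0 0;.85 0 0 .006 0 0 0;.83 0 0 .007 0 0 0;.81 0 0 .008 0 0 0;.81 0 0 .008 0 0 0;.81 0 0 .008 0 0 0' 30; python3 go.py 9 0 -14; python3 tip.py; python3 - <<'E'
from h import *
im,d=bot.get_image("scene");cv2.imwrite("pics/s5.png",cv2.resize(im[150:225,200:320,::-1],None,fx=6,fy=6,interpolation=cv2.INTER_CUBIC))
E
```

```text
time_s: 9.0
ee_pos: [573.8, -18.4, -14.0]
eef_rot: [-0.451, 0.545, -0.545, 0.45]
wrist_force: [-0.8, 0.1, 5.5]
width: 73.8
t 9.0 world target [582.3 -19.1 -14. ] shift [-0.0009 -0.      0.0085] turn [ 0.0004 -0.      0.    ]
now in drawer [  0.5  -0.9 -14. ] F [-0.8  0.1  5.5] w 73.8 q [-0.07  0.5   2.04  0.    0.61  0.12]
tip edge (drawer x,y,z) med [49.1  1.8 19.7] 12 TCP z -14.0 w 73.86216651391346 F [-0.1  0.   6. ] t 9.05
```

View pics/s5.png

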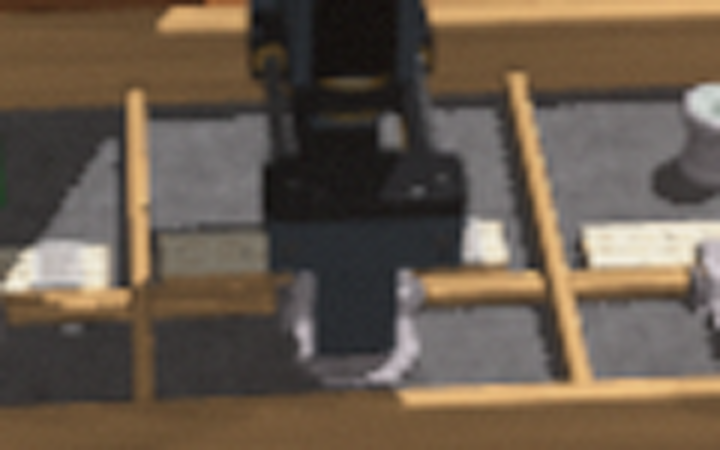

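The rule has squared up and moved to about 8 mm from the stops, with both ends visible at (215,250) and (488,243). Now the final push, watching the force.

```bash
f(){ python3 - <<'E'
from h import *
from go import D
s=bot.observe();F=s["wrist_force"];print("drawer",todrawer(s["ee_pos"],*D).round(1),"Fx_d",round(F[0]*np.cos(D[2])+F[1]*np.sin(D[2]),1),"Fz",F[2].round(1))
E
}
python3 -m inch '.81 0 0 .001 0 0 0;.81 0 0 .002 0 0 0;.81 0 0 .003 0 0 0;.81 0 0 .004 0 0 0;.81 0 0 .005 0 0 0;.81 0 0 .006 0 0 0' >/dev/null; f
python3 -m inch '.81 0 0 .0005 0 0 0;.81 0 0 .001 0 0 0;.81 0 0 .001 0 0 0' >/dev/null; f
python3 -m inch '.81 0 0 .0005 0 0 0;.81 0 0 .001 0 0 0;.81 0 0 .001 0 0 0' >/dev/null; f
```

```text
drawer [  5.4  -1.  -14.4] Fx_d -5.0 Fz 5.8
drawer [  6.6  -1.  -14.3] Fx_d -3.6 Fz 5.6
drawer [  6.8  -1.  -14.5] Fx_d -6.6 Fz 6.9
```

```bash
cat > f.py <<'E'
from h import *
from go import D
s=bot.observe();F=s["wrist_force"];print("drawer",todrawer(s["ee_pos"],*D).round(1),"Fx_d",round(F[0]*np.cos(D[2])+F[1]*np.sin(D[2]),1),"Fz",F[2].round(1),"w",round(s["width"],1),"t",round(s["time_s"],1))
E
for i in 1 2; do python3 -m inch '.81 0 0 .0005 0 0 0;.81 0 0 .001 0 0 0;.81 0 0 .001 0 0 0;.81 0 0 .001 0 0 0' >/dev/null; python3 f.py; done
python3 - <<'E'
from h import *
im,d=bot.get_image("scene");cv2.imwrite("pics/s6.png",cv2.resize(im[150:225,200:320,::-1],None,fx=6,fy=6,interpolation=cv2.INTER_CUBIC))
E
```

```text
drawer [  6.8  -1.  -14.6] Fx_d -11.1 Fz 12.7 w 74.2 t 10.4
drawer [  6.8  -1.  -14.7] Fx_d -18.0 Fz 18.9 w 73.8 t 10.8
```

View pics/s6.png

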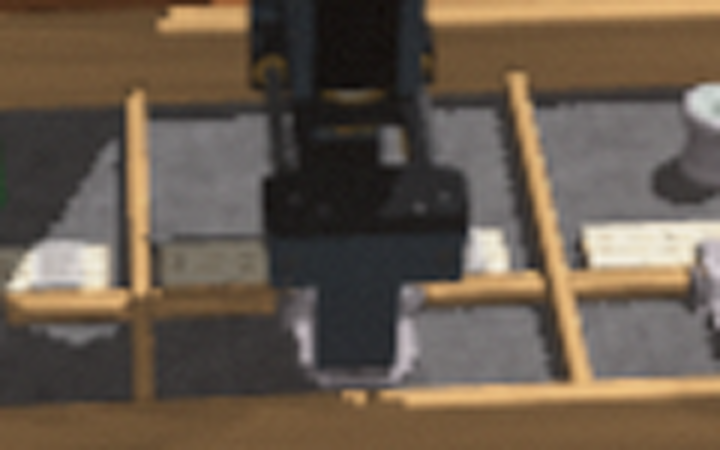

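Contact is firm: the position stays at 6.8 while the force rises to 18 N, and both rule ends are flush against the rail at (215,285) and (488,270). Next I'll ease the push off, then rise straight up so the clip closes.

```bash
python3 -m inch '.81 0 0 -.001 0 0 0;.81 0 0 -.002 0 0 0;.81 0 0 -.003 0 0 0;.81 0 0 -.004 0 0 0;.81 0 0 -.004 0 0 0;.81 0 0 -.004 0 0 0' >/dev/null; python3 f.py
python3 -m inch '.81 0 -.002 0 0 0 0;.81 0 -.004 0 0 0 0;.81 0 -.006 0 0 0 0;.81 0 -.008 0 0 0 0;.81 0 -.01 0 0 0 0;.81 0 -.012 0 0 0 0;.81 0 -.014 0 0 0 0;.81 0 -.016 0 0 0 0;.81 0 -.02 0 0 0 0;.81 0 -.025 0 0 0 0;.81 0 -.03 0 0 0 0;.81 0 -.04 0 0 0 0;.81 0 -.06 0 0 0 0;.81 0 -.08 0 0 0 0;.81 0 -.11 0 0 0 0;.81 0 -.14 0 0 0 0;.81 0 -.16 0 0 0 0;.81 0 -.16 0 0 0 0' >/dev/null; python3 f.py
```

```text
drawer [  6.9  -0.9 -13.9] Fx_d 0.7 Fz 5.4 w 74.0 t 11.3
drawer [  9.1  -0.6 151.2] Fx_d 0.4 Fz 1.0 w 74.4 t 12.8
```

```bash
python3 -m inch '.81 -.03 0 0 0 0 0;.81 -.06 0 0 0 0 0;.81 -.1 0 0 0 0 0;.81 -.14 0 0 0 0 0;.81 -.18 0 0 0 0 0;.81 -.22 0 0 0 0 0;.81 -.26 0 0 0 0 0;.81 -.3 -.02 0 0 0 0;.81 -.34 -.05 0 0 0 0;.81 -.38 -.05 0 0 0 0;.81 -.4 -.05 0 0 0 0;.81 -.4 -.05 0 0 0 0;.81 -.4 -.05 0 0 0 0' >/dev/null; python3 f.py
python3 - <<'E'
from h import *
p=(574.5,-17.5,-.1886)
for n in("top","scene"):
    im,d=bot.get_image(n);q=todrawer(cloud(n,d),*(p if n=="top" else (570.1,-19.9,-.1899)))
    hsv=cv2.cvtColor(im,cv2.COLOR_RGB2HSV)
    w=(hsv[...,1]<90)&(hsv[...,2]>(90 if n=="scene" else 150))&(q[...,0]<-2)&(q[...,0]>-90)&(q[...,2]<26)&(q[...,2]>13)
    for yc in(178,0,-178):
        a=q[w&(abs(q[...,1]-yc)<83)];yb=a[:,1]-yc
        print(n,yc,[round(float(np.sort(a[abs(yb-c)<8][:,0])[:3].mean()),1) if (abs(yb-c)<8).any() else None for c in(-60,-40,-20,0,20,40,60)],"ends",np.percentile(yb,[.5,99.5]).round(1))
        print("  z lever",[round(float(np.median(q[(abs(q[...,0]-x0)<3)&(abs(q[...,1]-yc)<13)][:,2])),1) for x0 in range(-14,65,6)])
    if n=="top":A=cv2.resize(im[120:275,130:365,::-1],(705,465),interpolation=cv2.INTER_CUBIC);cv2.imwrite("pics/t7.png",A)
E
```

```text
drawer [  6.  400.1 195.5] Fx_d -0.3 Fz 0.7 w 74.0 t 13.9
top 178 [-29.3, -28.5, -28.8, -27.9, -29.3, -28.5, -29.1] ends [-72.5  74.5]
  z lever [17.6, 23.9, 26.4, 24.6, 23.9, 22.8, 16.2, 16.7, 16.9, 18.2, 19.0, 20.9, 23.0, 8.4]
top 0 [-26.6, -25.8, -27.1, -26.7, -26.6, -28.4, -28.0] ends [-79.   69.5]
  z lever [18.2, 23.6, 26.7, 25.3, 25.8, 22.3, 16.5, 16.3, 16.7, 18.2, 20.3, 21.9, 22.1, 9.8]
top -178 [-26.3, -27.1, -26.3, -27.1, -26.9, -27.6, -28.6] ends [-73.1  72.2]
  z lever [18.3, 23.1, 25.6, 24.8, 24.6, 23.4, 16.7, 15.1, 16.5, 17.9, 20.6, 20.7, 22.7, 10.5]
scene 178 [-48.1, -65.5, -79.3, -67.8, -70.1, -28.5, -67.5] ends [-73.3  75.8]
  z lever [22.5, 24.5, 26.7, 26.8, 25.9, 23.6, 18.1, 17.7, 19.1, 20.8, 21.0, 11.4, 10.5, -747.3]
scene 0 [-46.1, -42.7, -26.0, -72.2, -32.7, -43.1, -28.6] ends [-77.2  72. ]
  z lever [nan, 24.6, 27.3, 26.2, 26.7, 23.8, 18.3, 16.8, 18.6, 20.3, 21.0, 12.8, 12.1, 23.0]
scene -178 [-26.6, -23.7, -26.0, -62.8, -24.4, -24.8, -27.2] ends [-72.7  75.1]
  z lever [18.9, 25.5, 26.4, 27.0, 27.3, 24.0, 19.7, 17.4, 17.8, 19.4, 20.5, 10.6, 21.5, 22.7]
  return _methods._mean(a, axis=axis, dtype=dtype,
  ret = ret.dtype.type(ret / rcount)
```

View pics/t7.png

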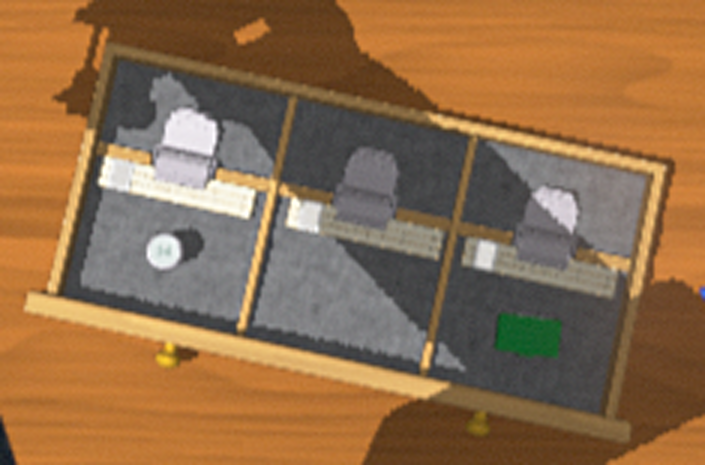

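The loose rule now lies in line with the two stowed ones. Its front edge, about (365,243), is level with theirs, and the lever heights match the closed clips. The loupe (165,250) and case (528,335) haven't moved.

```bash
python3 -c "
from cell import bot
print(bot.sign_off())"
```

```text
the job is handed in; nothing more can be done
None
```

The loose rule is home under its clip, and I signed the job off at about 14 s of the 48 s allowed. No verdict is reported at hand-in.

I held the thumb lever down with the rear fingertip, just short of its stop. The front fingertip pushed the rule along the floor until it stood firm against the stops, with the push force reaching 18 N. I then took the push off, rose straight up so the clip closed on the rule, and moved the arm away.

**Last checks (top camera):**
- **Home:** the rule's front edge reads -26 to -28 mm in the drawer. The two stowed rules read -26 to -29 mm.
- **Square:** any skew is within about 0.01 rad, which is the measuring noise.
- **Clip:** the middle lever's heights match the two closed side clips to about 1–2 mm.
- **Left alone:** the stowed rules, their clips, the loupe and the green case look as before, though I measured only the rules and clips. The arm was clear, with under 1 N at the wrist.

**What disagreed or failed:**
- **Fingertip height:** the fingertips ended about 30 mm above the reported tool point. My first descent therefore did not reach the lever, and I went on by depth image and force.
- **Camera offset:** the two cameras placed the drawer about 4 mm apart, so I used a compromise.
- **Scene camera:** the final front-edge check from that camera was unusable because of shadow, so the front-edge and squareness figures rest on the top camera.
- **Sideways position:** the rule sits about 3–5 mm towards -y of the bay centre, as it did at the start, within its end play. I did not correct that.

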